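Load the wash basket and pin its lid shut

ROBOT

A 7-joint arm with a two-finger parallel gripper is mounted at the origin on the work surface. World frame = base frame: x ahead of the robot, y to its left, z up, the work surface at z = 0. Lengths are in m, angles in rad, forces in N, time in s.
With the tool pointing down it reaches from about 0.425 to 0.95 m from the base axis. Payload 4.7 kg.
Tool frame: the origin (TCP) lies on the centre line of the jaws, within the pads' length; the fingertips stand robot.nose_length ahead of it and the grasp point (between the pads) lies 8 mm behind it (robot.nose_length is the distance from the TCP to the fingertips, in m); z points along the fingers, x is the direction in which the jaws open and shut, and the axes are right-handed (so a half turn about z gives the same grasp; the last joint's range is limited). The gripper opens to 85 mm and grips with 20 to 120 N. Pads are 22 mm wide; open, the fingers measure 114 mm over their backs; the gripper's body (76 mm by 85 mm) begins 54 mm behind the grasp point. The pads swing forward as they close: fully open they stand 13 mm farther back than shut.
Start: joints at [1.148, 0.469, -0.049, 1.532, 0.024, 1.141, -0.082], TCP at [0.259, -0.623, 0.242] pointing down, gripper open.
Joint ranges: [-2.59, 2.59], [-0.33, 1.99], [-1.39, 1.29], [0.1, 2.45], [-1.04, 4.18], [0.21, 1.99], [-2.66, 2.66]. Speed limits (rad/s): [2.57, 2.57, 3.14, 3.14, 3.14, 3.14, 3.14].

INTERFACE

Orientations are given as [roll, pitch, yaw] about the fixed x, y, z axes, in that order (R = Rz(yaw) Ry(pitch) Rx(roll)).
In Python, from plant import robot gives the robot as it stands. Calls block until the motion is done:
- robot.goto(position, orientation): joint-space move of the TCP to a pose.
- robot.move_straight(position, vel=0.15, attitude=None, contact_N=None): straight line of the TCP; attitude=None keeps the orientation; vel is the mean speed in m/s. With contact_N (N) it stops when the force on the tool has changed by that much, and returns True; else False.
- robot.move_joints(angles): joint-space move.
- robot.grip(opening, strength=None): opening from 0.0 (shut) to 1.0 (fully open); strength is the grip in N (None keeps the last); returns when the fingers have stopped.
- robot.sleep(seconds).
- robot.inverse_kinematics(position, orientation): joint angles nearest the present ones, or None.
- robot.sense(): the state.
- robot.grab_frame(name): name is "scene" or "top" or "wrist"; returns a dict with "image" (384x512x3 uint8, red, green, blue), "range_z" (384x512 float32, m along the optical axis (not along the pixel's ray), 0 where there is no reading), "fx", "fy", "cx", "cy" (pixels), "R" (3x3) and "t" (3): a world point X has camera coordinates R X + t. Camera axes: x right, y down, z forward; pixel columns grow to the right and rows downward; lengths in m; the calibration is good to about 2 mm. The wrist camera is an equidistant fisheye: a pixel r from the principal point sees the ray r / f radians off the axis. A picture is of the moment at which its call begins.
A pose or a line that the arm cannot do raises robot.IKError and nothing moves.
- robot.close_job(): hands the job in, once; it reports no verdict.
The state is a dict: "t": time; "joint_pos": joint angles; "joint_velocities": joint speeds; "effort": joint torques, N m; "tcp_pos": TCP position; "tcp_rot": TCP orientation; "wrist_force": force on the tool from outside, world axes, zero at the start; "torque": the same for the moment, N m; "opening": opening from 0.0 (shut) to 1.0 (fully open).
Only numpy, scipy, OpenCV 4.12 (cv2) and the standard library are available. Lean on these libraries where they do the work, as an engineer would, in place of code of your own. Each camera call takes 0.05 s, during which the arm holds its last target. There are 200 camera calls.

TASK

The dirty heat sinks are heaped in the wash basket: spread them over its floor in a single even layer, with at least a finger's width (15 mm) of clear space between any two. Then shut the basket's wire lid fully and lock it with both retaining pins, each pushed fully home through the ears and the lid tongue at one of the two front corners, so it can go in the ultrasonic washer. Do not disturb the multimeter or the blue connector.

Things in the scene. Friction and masses are not known exactly. Their poses are not given: they have to be found in the camera images.
- basket: stainless basket, fixed to the bench, 200 x 350 mm outside (x by y), walls 5 mm thick, rim 50 mm high, inner floor at z = 8 mm, inside 190 x 340 mm. Origin: centre of its underside; x points away from the robot towards the lid hinge, y to its left, z up. Two clevises stand on the outside of its front (-x) wall; the ears rise to z = 120 mm.
- lid (a joint): angle of the wire lid: 0 = shut (level, wires at z = 56 mm of the basket, resting on its stop), grows as it opens upward; about 1.8 = open, leaning a little beyond upright. A stiff hinge (0.4 N m): it stays where it is left. The lid (0.25 kg) cannot close over two layers of heat sinks.
- lid_hinge (a point): middle of the lid's hinge line, at basket (98, 0, 56) mm, hinge line along the basket's y
- lid_handle (a point): centre of the lid's grip: a black roller 26 mm in diameter and 24 mm wide, its axis along the basket's y, pinched on its two flat ends from above; at basket (-67, 0, 84) mm when the lid is shut; in the lid's plane 165 mm from the hinge line and 28 mm off that plane (upward when shut)
- clevis_left (a point): centre of the left clevis, at basket (-112, 100, 98) mm; its hole line runs along the basket's y. Two fixed ears, 6 mm thick, 40 mm long, 44 mm high, outer faces 15 mm either side of this point; the lid's 8 mm tongue comes down between them. All three have a 21 mm hole; they line up only when the lid is shut. Above and beside the ears is free.
- clevis_right (a point): the same on the right, at basket (-112, -100, 98) mm
- pin_1: steel retaining pin, 0.13 kg: round shaft 16 mm across, 62 mm long (last 12 mm tapers to 8 mm), and a block head 28 long, 32 wide, 16 mm thick. Lies flat on the bench, axis 8 mm up, beside the basket. Origin on its axis 16 mm ahead of the head's shoulder: it meets the clevis point when the shoulder is home on an ear. x points to the tip, z square to the head's wide face; head centre x = -30 mm.
- pin_2: second pin, the same as pin_1; either pin fits either clevis
- multimeter: green and black multimeter lying flat, 190 x 90 x 52 mm, not to be moved; origin: centre of its underside
- connector: blue round plug with a black end standing upright, 66 mm across, 80 mm high, not to be moved; origin: centre of its underside
- sink_a_mid (a point): middle of a heat sink: a round finned aluminium block 50 mm in diameter and 34 mm high, about 0.12 kg; lying flat on the basket floor its middle is 25 mm above the basket's underside, on another heat sink 59 mm
- sink_b_mid (a point): middle of a heat sink: a round finned aluminium block 50 mm in diameter and 34 mm high, about 0.12 kg; lying flat on the basket floor its middle is 25 mm above the basket's underside, on another heat sink 59 mm
- sink_c_mid (a point): middle of a heat sink: a round finned aluminium block 50 mm in diameter and 34 mm high, about 0.12 kg; lying flat on the basket floor its middle is 25 mm above the basket's underside, on another heat sink 59 mm
- sink_d_mid (a point): middle of a heat sink: a round finned aluminium block 50 mm in diameter and 34 mm high, about 0.12 kg (may be absent); lying flat on the basket floor its middle is 25 mm above the basket's underside, on another heat sink 59 mm
- sink_e_mid (a point): middle of a heat sink: a round finned aluminium block 50 mm in diameter and 34 mm high, about 0.12 kg (may be absent); lying flat on the basket floor its middle is 25 mm above the basket's underside, on another heat sink 59 mm
- sink_f_mid (a point): middle of a heat sink: a round finned aluminium block 50 mm in diameter and 34 mm high, about 0.12 kg (may be absent); lying flat on the basket floor its middle is 25 mm above the basket's underside, on another heat sink 59 mm
Not all that is in view belongs to the job. Leave any black or yellow look-alike of the pin_1 alone.

How it is judged:
On the way, in this order (a step that is already met when the one before it is completed fails the run):
1. all heat sinks lie on the basket floor in one layer, spread apart (z of each of sink_a_mid, sink_b_mid, sink_c_mid, sink_d_mid, sink_e_mid, sink_f_mid in the frame of basket below 0.045 m and x of sink_a_mid in the frame of basket between -0.09 and 0.09 m and y of sink_a_mid in the frame of basket between -0.165 and 0.165 m and x of sink_b_mid in the frame of basket between -0.09 and 0.09 m and y of sink_b_mid in the frame of basket between -0.165 and 0.165 m and x of sink_c_mid in the frame of basket between -0.09 and 0.09 m and y of sink_c_mid in the frame of basket between -0.165 and 0.165 m and x of sink_d_mid in the frame of basket between -0.09 and 0.09 m and y of sink_d_mid in the frame of basket between -0.165 and 0.165 m and x of sink_e_mid in the frame of basket between -0.09 and 0.09 m and y of sink_e_mid in the frame of basket between -0.165 and 0.165 m and x of sink_f_mid in the frame of basket between -0.09 and 0.09 m and y of sink_f_mid in the frame of basket between -0.165 and 0.165 m and horizontal distance between sink_a_mid and sink_b_mid above 0.06 m and horizontal distance between each of sink_a_mid, sink_b_mid and sink_c_mid above 0.06 m and horizontal distance between each of sink_a_mid, sink_b_mid, sink_c_mid and sink_d_mid above 0.06 m and horizontal distance between each of sink_a_mid, sink_b_mid, sink_c_mid, sink_d_mid and sink_e_mid above 0.06 m and horizontal distance between each of sink_a_mid, sink_b_mid, sink_c_mid, sink_d_mid, sink_e_mid and sink_f_mid above 0.06 m), for 0.2 s.
2. the lid is shut (value of joint lid below 0.04 rad), for 0.2 s.
3. a pin is home in each clevis, the lid still shut (value of joint lid below 0.04 rad and ((distance between pin_1 and clevis_left below 0.009 m and angle between the x axis of pin_1 and the y axis of basket, either way round below 0.2 rad) or (distance between pin_2 and clevis_left below 0.009 m and angle between the x axis of pin_2 and the y axis of basket, either way round below 0.2 rad)) and ((distance between pin_1 and clevis_right below 0.009 m and angle between the x axis of pin_1 and the y axis of basket, either way round below 0.2 rad) or (distance between pin_2 and clevis_right below 0.009 m and angle between the x axis of pin_2 and the y axis of basket, either way round below 0.2 rad))), for 0.2 s.
At the end, for the whole second after the job is handed in: All heat sinks in the basket, middles under 45 mm above its underside and over 60 mm apart horizontally; lid angle under 0.04 rad; in each clevis a pin, its origin within 9 mm of the clevis point and its axis within 0.2 rad of the hole line; all at rest (all of step 1 and all of step 3 and linear speed of each of sink_a, sink_b, sink_c, sink_d, sink_e, sink_f, pin_1, pin_2 below 0.02 m/s); the robot touches nothing.
It fails at once if the multimeter is moved by more than 30 mm (distance of multimeter from where it was at the start of the episode above 0.03 m).
It fails at once if the connector is moved by more than 30 mm (distance of connector from where it was at the start of the episode above 0.03 m).
Of sink_d, sink_e, sink_f only 2 to 3 are there at a start; the rules pass over those that are not, and their reading is None.
At some moment in a run one of pin_1, pin_2 may be knocked a few centimetres aside while the robot is not near it.
Once in a run the grip may slacken for a moment while it holds something.
It also fails if it takes over 208 s, if anything falls off the work surface, if the arm or the gripper's body presses on something with over 40 N, if the wrist force passes 120 N, or if a joint passes its speed limit or range.

## Working session

There is one attempt and no reset: what is moved stays moved. The work goes in short steps, each a Python script; the robot and the scene stay as the last script left them, time stands still between calls to the robot, and variables do not carry over. Pictures are saved under pics/ and viewed, about 12 in all and at most 16, crops included, and the job is handed in when it is done.

```bash
ls; mkdir -p pics
cat > h.py <<'E'
import numpy as np, cv2
from plant import robot
def frame(n):
    f=robot.grab_frame(n); np.savez('last_%s.npz'%n,**f); return f
def world(f,u,v,z=None):
    # pixel -> world; by depth, or on plane z
    d=np.array([(u-f['cx'])/f['fx'],(v-f['cy'])/f['fy'],1.])
    R=np.array(f['R']);t=np.array(f['t'])
    c=-R.T@t
    r=R.T@d
    if z is None: return c+r*float(f['range_z'][int(round(v)),int(round(u))])
    return c+r*(z-c[2])/r[2]
def cloud(f):
    v,u=np.mgrid[:384,:512]; Z=f['range_z']
    P=np.stack([(u-f['cx'])/f['fx']*Z,(v-f['cy'])/f['fy']*Z,Z],-1)
    W=(P-np.array(f['t']))@np.array(f['R']); W[Z==0]=np.nan; return W
def save(f,name,box=None,s=1):
    im=f['image'][:,:,::-1]
    if box: im=im[box[1]:box[3],box[0]:box[2]]
    cv2.imwrite('pics/'+name,cv2.resize(im,None,fx=s,fy=s,interpolation=cv2.INTER_CUBIC))
E
python3 - <<'E'
from h import *
for n in('top','scene'):
    f=frame(n); save(f,n+'0.png',s=1.5); print(n,f['fx'],f['fy'],f['cx'],f['cy'],np.round(f['R'],3).tolist(),f['t'])
print(robot.nose_length, robot.sense())
E
```

```text
pics
top 447.1250356066941 447.1250356066941 263.13135641852296 192.10126348542178 [[0.027, -1.0, -0.002], [-0.98, -0.026, -0.197], [0.197, 0.007, -0.98]] [0.03371315 0.58894343 1.13346748]
scene 357.9824562525161 357.9824562525161 251.37655490635754 193.23424004317394 [[0.853, 0.522, 0.002], [0.455, -0.742, -0.493], [-0.256, 0.422, -0.87]] [-0.53339744 -0.16405799  1.01132296]
0.011 {'t': 0.1, 'joint_pos': array([ 1.1480868 ,  0.46936838, -0.04855413,  1.53357331,  0.02411864,
        1.14100076, -0.082311  ]), 'joint_velocities': array([-0.00154312, -0.00254597, -0.00017871, -0.00438681, -0.00055299,
       -0.00186272,  0.00059927]), 'effort': array([ 3.16845817e-04, -5.11514032e+01, -4.72044270e-02, -2.38388979e+01,
        1.07811540e-02,  4.41475058e-03, -8.71006051e-06]), 'tcp_pos': array([ 0.2587964 , -0.62287165,  0.24136159]), 'tcp_rot': array([ 3.14149587e+00,  1.76124942e-03, -1.17699754e+00]), 'wrist_force': array([-0.47295517,  0.34432288,  0.42126747]), 'torque': array([ 0.02163733,  0.0247809 , -0.01535171]), 'opening': 0.9988862837701188}
```

View pics/top0.png

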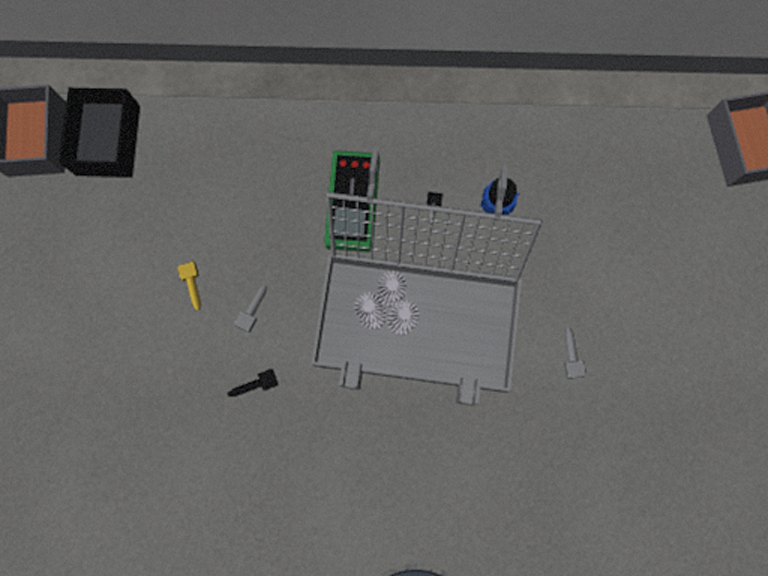

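View pics/scene0.png

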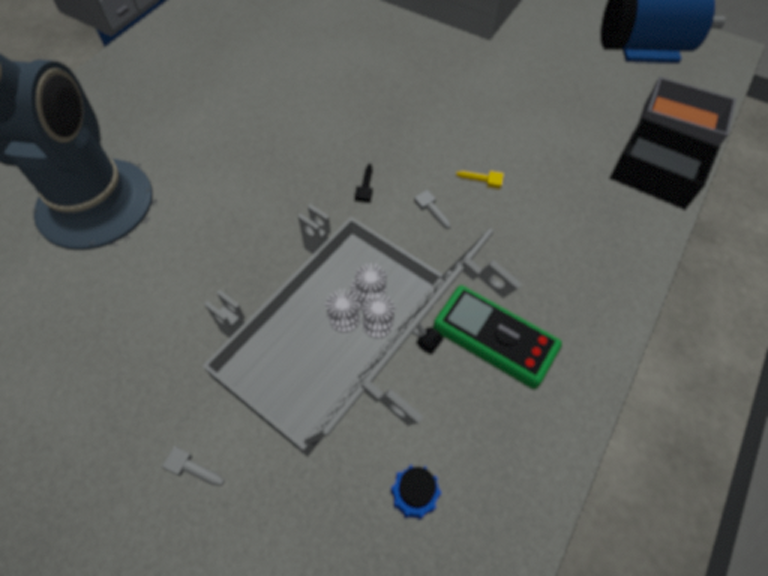

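The top view (1.5x pixels) shows the basket with its lid open and a heap of sinks at about (385,302). The clevises are at (350,374) left and (468,390) right.

Pin candidates are steel (250,308), steel (573,355), yellow (190,285) and black (253,383). The two steel ones fit the description; I'll leave the yellow and black alone.

```bash
cat > m1.py <<'E'
from h import *
f=dict(np.load('last_top.npz')); W=cloud(f)
z=W[:,:,2]; x=W[:,:,0];y=W[:,:,1]
# corners of rim by eye at 1.5x
for n,p,zz in(('FL',(316,366),.05),('FR',(510,389),.05),('BL',(332,262),.05),('BR',(520,280),.05)):
    print(n,world(f,p[0]/1.5,p[1]/1.5,zz).round(4))
m=(z>.040)&(z<.053)&(x>.35)&(x<.75)&(abs(y)<.35)
n,l,s,c=cv2.connectedComponentsWithStats(m.astype(np.uint8))
for i in range(1,n):
    if s[i,4]>40:
        q=np.stack([x,y],-1)[l==i].astype(np.float32); print(i,s[i],cv2.minAreaRect(q),z[l==i].mean())
im=np.clip(np.nan_to_num(z)/.12*255,0,255).astype(np.uint8)
im=cv2.applyColorMap(im,cv2.COLORMAP_JET)
box=(140,90,420,280)
a=cv2.resize(f['image'][90:280,140:420,::-1],None,fx=2.8,fy=2.8,interpolation=cv2.INTER_CUBIC)[:, :]
b=cv2.resize(im[160:240,200:310],None,fx=5,fy=5,interpolation=0)
c2=cv2.resize(f['image'][160:240,200:310,::-1],None,fx=5,fy=5,interpolation=cv2.INTER_CUBIC)
cv2.imwrite('pics/crop1.png',cv2.resize(np.hstack([c2,b]),(800,290)))
cv2.imwrite('pics/a.png',a)
for p in((245,322),(264,288),(574,370),(570,328)):
    print(p, world(f,p[0]/1.5,p[1]/1.5).round(3), world(f,p[0]/1.5,p[1]/1.5,.012).round(4))
for k in('top',):
    hm=(z>.062)&(z<.09)&(x>.4)&(x<.62)&(y<.14)&(y>-.15); n,l,s,c=cv2.connectedComponentsWithStats(hm.astype(np.uint8))
    for i in range(1,n):
        if s[i,4]>15: print(s[i],c[i], x[l==i].mean(),y[l==i].mean(),np.nanmax(z[l==i]),np.median(z[l==i]))
E
python3 m1.py
```

```text
FL [0.4471 0.1833 0.05  ]
FR [ 0.4162 -0.1557  0.05  ]
BL [0.6347 0.1637 0.05  ]
BR [ 0.6104 -0.1751  0.05  ]
38 [208 170  20  76 210] ((0.5464066863059998, 0.17140233516693115), (0.2050752192735672, 0.05015150085091591), 3.420894145965576) 0.047732649043157
57 [321 187  27  74 218] ((0.513408362865448, -0.1446276307106018), (0.0501040481030941, 0.19937312602996826), 82.071044921875) 0.0477425906708917
61 [253 195  16   8  47] ((0.572482168674469, 0.05638684332370758), (0.040915992110967636, 0.016865914687514305), 87.09213256835938) 0.04649368846905042
84 [240 209  15   9  44] ((0.534820556640625, 0.09096809476613998), (0.03582678735256195, 0.02052605152130127), 79.10018157958984) 0.04600958595356901
89 [259 214  18   7  50] ((0.5220951437950134, 0.03624124825000763), (0.045684318989515305, 0.015503134578466415), 86.81002807617188) 0.04655545378403437
95 [241 246  66  11 145] ((0.4337206184864044, 0.018165595829486847), (0.17196404933929443, 0.00603388762101531), 83.75173950195312) 0.04779710160736571
(245, 322) [0.527 0.323 0.009] [0.5269 0.3218 0.012 ]
(264, 288) [0.592 0.292 0.01 ] [0.5912 0.2911 0.012 ]
(574, 370) [ 0.455 -0.277  0.016] [ 0.4552 -0.2777  0.012 ]
(570, 328) [ 0.532 -0.273  0.011] [ 0.5314 -0.2724  0.012 ]
[253 181  18  19 200] [261.425 190.025] 0.5905202994001328 0.05376869728481662 0.08077625402067765 0.07334640116280461
[237 195  19  19 193] [245.7357513  204.21761658] 0.5514688419696743 0.09381780114974199 0.0811031067163878 0.07350318049345857
[261 200  19  19 192] [269.8125   209.265625] 0.5397427397910212 0.030453562307549493 0.0792131922886941 0.07361099483883933
[230 246   8  13  85] [233.03529412 251.71764706] 0.4268191766133865 0.12189506651587453 0.0897994391244597 0.07554992246999047
[310 256   7   9  52] [313.11538462 260.44230769] 0.4101312540109481 -0.0828146909622057 0.08823348448397872 0.07602638207405285
```

View pics/crop1.png

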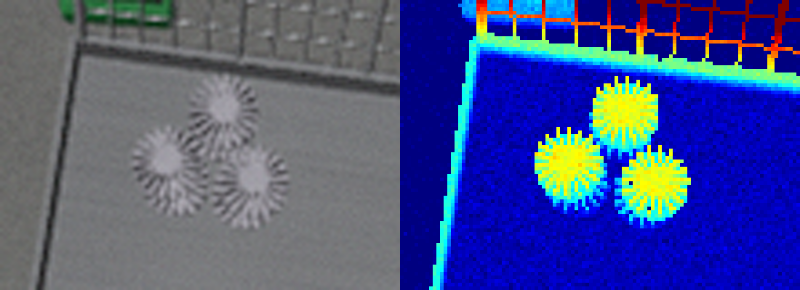

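View pics/a.png

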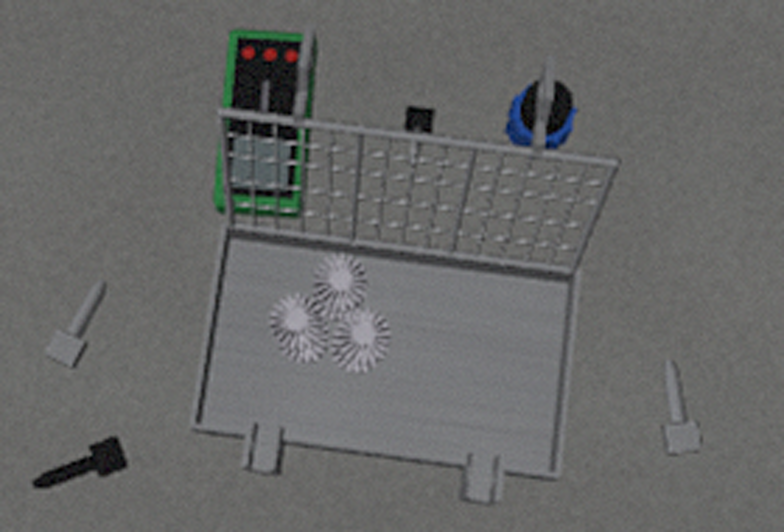

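The crops show three upper sinks (tops about 76 mm, so second layer), each over a lower one. The colours confirm the two steel pins, one either side of the basket. Next I fit the basket pose and the pins, then start on the sinks.

```bash
cat > m2.py <<'E'
from h import *
from scipy.optimize import least_squares
def fit(f,p0):
    W=cloud(f); z=W[:,:,2]
    q=W[(z>.0455)&(z<.053)][:,:2]
    def loc(p,q):
        c,s=np.cos(p[2]),np.sin(p[2]); d=q-p[:2]; return np.stack([d[:,0]*c+d[:,1]*s,-d[:,0]*s+d[:,1]*c],-1)
    def sd(l): # distance to rim centre-line
        a=np.abs(l)-[.0975,.1725]; o=np.linalg.norm(np.maximum(a,0),axis=1)+np.minimum(a.max(1),0); return np.abs(o)
    l=loc(p0,q); q=q[(sd(l)<.015)&~((l[:,0]<-.08)&(abs(abs(l[:,1])-.1)<.03))&(l[:,0]<.085)]
    r=least_squares(lambda p:sd(loc(p,q)),p0,loss='soft_l1',f_scale=.002)
    return r.x,len(q),np.median(sd(loc(r.x,q)))
f=dict(np.load('last_top.npz'))
p,n,e=fit(f,[.527,.004,-.095]); p,n,e=fit(f,p); print('basket',p.round(4),n,e)
W=cloud(f);z=W[:,:,2]
c,s=np.cos(p[2]),np.sin(p[2])
L=np.stack([(W[:,:,0]-p[0])*c+(W[:,:,1]-p[1])*s,-(W[:,:,0]-p[0])*s+(W[:,:,1]-p[1])*c],-1)
for sg in(1,-1):
    m=(z>.108)&(z<.128)&(L[:,:,0]<-.08)&(abs(L[:,:,1]-sg*.1)<.04)
    q=L[m]; print('ears',sg,len(q),q.min(0),q.max(0),q.mean(0))
for m in[(z>.066)&(z<.09)&(abs(L[:,:,0])<.085)&(abs(L[:,:,1])<.165)]:
    n,l,s_,c_=cv2.connectedComponentsWithStats(m.astype(np.uint8))
    for i in range(1,n):
        if s_[i,4]>30: print('sink',W[l==i].mean(0).round(4),L[l==i].mean(0).round(4),np.percentile(L[l==i],[1,99],axis=0).mean(0).round(4))
np.save('basket.npy',p)
robot.grip(.75); print(robot.nose_length,robot.sense()['opening'],robot.sense()['tcp_pos'])
E
python3 m2.py
```

```text
basket [ 0.5306  0.0075 -0.1089] 409 0.0014397030236669162
ears 1 89 [-0.13141557  0.08498277] [-0.09174963  0.11509943] [-0.11147232  0.09961703]
ears -1 94 [-0.13170902 -0.1148072 ] [-0.09229253 -0.08461993] [-0.11193778 -0.10015899]
sink [0.591  0.054  0.0733] [0.055  0.0528] [0.0556 0.0527]
sink [0.5514 0.0941 0.0734] [0.0114 0.0883] [0.0118 0.0881]
sink [0.5396 0.0306 0.0736] [0.0065 0.0239] [0.0072 0.0244]
0.011 0.7486520372364596 [ 0.25903255 -0.62328619  0.24224166]
```

```bash
cat >> h.py <<'E'
B=np.array([.5306,.0075,-.1089])
def b2w(x,y,z=0):
    c,s=np.cos(B[2]),np.sin(B[2]); return np.array([B[0]+c*x-s*y,B[1]+s*x+c*y,z])
def hover(p,yaw,z=.19):
    "joint move above p with the tool down, jaw axis at world yaw; picks the nearer half turn"
    q0=robot.sense()['joint_pos']; best=None
    for k in(-1,0,1,2):
        o=[np.pi,0,(yaw+k*np.pi+np.pi)%(2*np.pi)-np.pi]
        q=robot.inverse_kinematics([p[0],p[1],z],o)
        if q is not None:
            d=np.abs(np.array(q)-q0).max()
            if best is None or d<best[0]: best=(d,o)
    if best is None: raise RuntimeError('no ik')
    robot.goto([p[0],p[1],z],best[1]); return best[1]
def pick(p,yaw,z,pre=.8,N=60,zh=.19):
    robot.grip(pre); hover(p,yaw,zh)
    hit=robot.move_straight([p[0],p[1],z],vel=.1,contact_N=12)
    robot.grip(0,N); s=robot.sense()
    print('pick',hit,s['tcp_pos'].round(4),'open mm',round(s['opening']*85,1),'t',round(s['t'],1)); 
    robot.move_straight([p[0],p[1],zh],vel=.15); return s['tcp_pos'][2]
def place(p,yaw,z,post=.8,zh=.19):
    hover(p,yaw,zh); o=robot.sense()['opening']*85
    hit=robot.move_straight([p[0],p[1],z],vel=.1,contact_N=8)
    s=robot.sense(); print('place',hit,s['tcp_pos'].round(4),'held mm',round(o,1),'t',round(s['t'],1))
    robot.grip(post); robot.move_straight([p[0],p[1],zh],vel=.2)
E
python3 - <<'E'
from h import *
p=b2w(.0555,.0527); pick(p,B[2]+np.radians(90),.060)
place(b2w(.038,-.108),B[2]+np.pi/2,.0255)
print(robot.sense()['wrist_force'])
E
```

```text
pick False [0.5923 0.0542 0.0611] open mm 47.9 t 5.1
place True [ 0.5565 -0.1039  0.0271] held mm 48.0 t 8.4
[-0.00731559  0.238924   -0.47273221]
```

Run:
```python
from h import *
pick(b2w(.0118,.0881),B[2],.060)
place(b2w(-.038,-.108),B[2]+np.pi/2,.0255)
pick(b2w(.0072,.0244),B[2]+np.pi/2,.060)
place(b2w(.038,-.038),B[2],.0255,post=.75)
robot.goto([.35,-.45,.3],[np.pi,0,-.9])
f=frame('top'); save(f,'t2.png',(190,130,370,270),4)
W=cloud(f);z=W[:,:,2]; c,s=np.cos(B[2]),np.sin(B[2])
L=np.stack([(W[:,:,0]-B[0])*c+(W[:,:,1]-B[1])*s,-(W[:,:,0]-B[0])*s+(W[:,:,1]-B[1])*c],-1)
m=(z>.030)&(abs(L[:,:,0])<.088)&(abs(L[:,:,1])<.163)&(z<.08)
n,l,s_,c_=cv2.connectedComponentsWithStats(m.astype(np.uint8))
for i in range(1,n):
    if s_[i,4]>30: print('sink',s_[i,4],L[l==i].mean(0).round(4),np.percentile(L[l==i],[1,99],axis=0).mean(0).round(4),np.median(z[l==i]).round(3))
```

```text
pick False [0.5525 0.0942 0.0609] open mm 48.0 t 12.6
place True [ 0.4809 -0.0956  0.0269] held mm 48.3 t 16.1
pick False [0.5412 0.0312 0.061 ] open mm 48.0 t 20.0
place True [ 0.564  -0.0343  0.027 ] held mm 48.1 t 23.7
sink 180 [0.051  0.0543] [0.0511 0.0544] 0.04
sink 179 [ 0.0368 -0.0397] [ 0.037  -0.0403] 0.04
sink 188 [ 0.0367 -0.1096] [ 0.037  -0.1097] 0.04
sink 172 [0.0049 0.0831] [0.0049 0.0836] 0.04
sink 176 [0.0022 0.0296] [0.0024 0.0293] 0.04
sink 180 [-0.0361 -0.1091] [-0.0359 -0.1095] 0.04
```

View pics/t2.png

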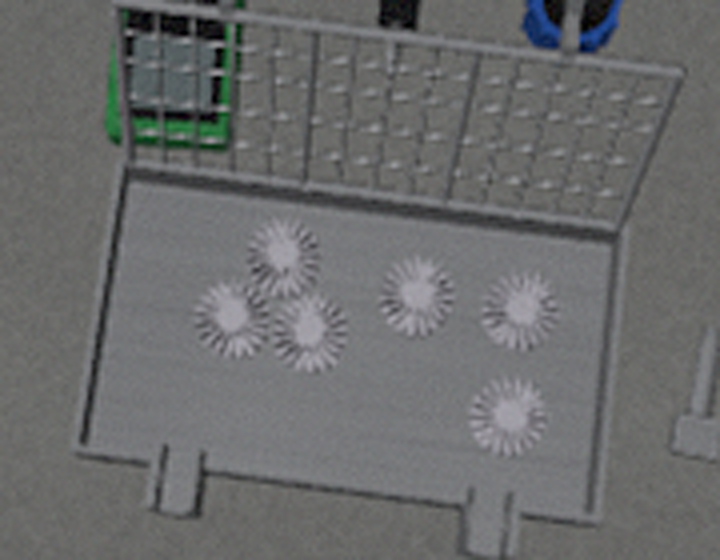

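Six sinks, all now on the floor. Three still sit close together, around (285,258), (232,318) and (308,330) in the crop. Moving two of them finishes the spread.

```bash
cat >> h.py <<'E'
def sinks(f):
    W=cloud(f);z=W[:,:,2]; c,s=np.cos(B[2]),np.sin(B[2])
    L=np.stack([(W[:,:,0]-B[0])*c+(W[:,:,1]-B[1])*s,-(W[:,:,0]-B[0])*s+(W[:,:,1]-B[1])*c],-1)
    m=(z>.030)&(abs(L[:,:,0])<.088)&(abs(L[:,:,1])<.163)&(z<.08)
    n,l,s_,c_=cv2.connectedComponentsWithStats(m.astype(np.uint8))
    return [(s_[i,4],*L[l==i].mean(0).round(4),np.median(z[l==i]).round(3)) for i in range(1,n) if s_[i,4]>30]
E
python3 - <<'E'
from h import *
from scipy.spatial.distance import pdist
pick(b2w(.0027,.0293),B[2]-np.radians(32),.026,pre=.75)
place(b2w(-.040,-.018),B[2]+np.pi/2,.0255)
pick(b2w(.0054,.0835),B[2]+np.radians(58),.026,pre=.75)
place(b2w(-.035,.095),B[2]+np.pi/2,.0255)
robot.goto([.35,-.45,.3],[np.pi,0,-.9])
f=frame('top'); S=sinks(f); print(S, pdist(np.array(S)[:,1:3]).min())
save(f,'t3.png',(140,90,420,280),2.8)
# handle: black points
W=cloud(f)
im=f['image'].astype(int).sum(2)
c,s=np.cos(B[2]),np.sin(B[2])
L=np.stack([(W[:,:,0]-B[0])*c+(W[:,:,1]-B[1])*s,-(W[:,:,0]-B[0])*s+(W[:,:,1]-B[1])*c,W[:,:,2]],-1)
m=(L[:,:,0]>.12)&(L[:,:,0]<.2)&(abs(L[:,:,1])<.04)&(W[:,:,2]>.19)&(W[:,:,2]<.235)&(im<120)
print('handle',m.sum(),L[m].mean(0),L[m].min(0),L[m].max(0))
m=(L[:,:,0]>.09)&(L[:,:,0]<.22)&(abs(L[:,:,1])<.12)&(W[:,:,2]>.24)
print('lidtop',L[m].mean(0),L[m].max(0))
# lid closing IK check
for th in (1.8,1.4,1.,.6,.3,0):
    h=b2w(.098-.165*np.cos(th)+.028*np.sin(th),0,.056+.165*np.sin(th)+.028*np.cos(th))
    for t in(0,.3,.5,.7):
        # tool z=(-sin t,0,-cos t) in basket xz-plane, jaw along basket y
        for yw in (np.pi/2,-np.pi/2):
            from scipy.spatial.transform import Rotation as Ro
            zc=np.array([-np.sin(t)*np.cos(B[2]),-np.sin(t)*np.sin(B[2]),-np.cos(t)])
            xc=np.array([-np.sin(B[2]),np.cos(B[2]),0])*np.sign(yw); 
            R=np.stack([xc,np.cross(zc,xc),zc],1); e=Ro.from_matrix(R).as_euler('xyz')
            q=robot.inverse_kinematics(h,e); print(th,t,np.sign(yw),h.round(3), None if q is None else np.round(q,2))
E
```

```text
pick False [0.5369 0.0364 0.0268] open mm 48.5 t 31.0
place True [ 0.4886 -0.006   0.0268] held mm 48.5 t 34.6
pick False [0.5457 0.0901 0.0269] open mm 48.2 t 38.9
place True [0.5058 0.1057 0.0269] held mm 48.5 t 42.2
[(np.int32(179), np.float64(0.0513), np.float64(0.0543), np.float64(0.04)), (np.int32(178), np.float64(0.0369), np.float64(-0.0397), np.float64(0.04)), (np.int32(184), np.float64(0.0364), np.float64(-0.1097), np.float64(0.04)), (np.int32(162), np.float64(-0.0358), np.float64(0.0919), np.float64(0.04)), (np.int32(166), np.float64(-0.0379), np.float64(-0.0207), np.float64(0.04)), (np.int32(176), np.float64(-0.0361), np.float64(-0.1095), np.float64(0.04))] 0.07000178569150933
handle 68 [0.17349102 0.00136473 0.21574164] [ 0.16355602 -0.0090251   0.20950302] [0.18439385 0.01204512 0.22069499]
lidtop [ 0.18736459 -0.00556472  0.25520327] [0.21989468 0.10417486 0.27038524]
1.8 0 1.0 [ 0.692 -0.01   0.21 ] [ 0.32  0.59 -0.57  1.5   0.33  1.15  1.16]
1.8 0 -1.0 [ 0.692 -0.01   0.21 ] [ 0.05  0.53 -0.14  1.52  0.08  1.1  -1.79]
1.8 0.3 1.0 [ 0.692 -0.01   0.21 ] [ 0.28  0.74 -0
[... 2774 characters left out ...]
 -0.57  1.67  0.13  1.52  1.16]
0.3 0.7 -1.0 [0.48  0.013 0.132] [ 0.07  0.65 -0.17  1.69 -0.04  1.5  -1.77]
0 0 1.0 [0.464 0.015 0.084] [ 0.31  0.4  -0.53  2.14  0.32  0.67  1.03]
0 0 -1.0 [0.464 0.015 0.084] [ 0.08  0.36 -0.24  2.16  0.14  0.64 -1.94]
0 0.3 1.0 [0.464 0.015 0.084] [ 0.33  0.54 -0.54  1.96  0.22  1.01  1.13]
0 0.3 -1.0 [0.464 0.015 0.084] [ 0.08  0.49 -0.22  1.97  0.04  0.98 -1.83]
0 0.5 1.0 [0.464 0.015 0.084] [ 0.33  0.65 -0.55  1.84  0.18  1.22  1.15]
0 0.5 -1.0 [0.464 0.015 0.084] [ 0.08  0.59 -0.2   1.86  0.    1.19 -1.8 ]
0 0.7 1.0 [0.464 0.015 0.084] [ 0.32  0.76 -0.55  1.73  0.15  1.42  1.16]
0 0.7 -1.0 [0.464 0.015 0.084] [ 0.07  0.69 -0.17  1.75 -0.03  1.4  -1.77]
```

View pics/t3.png

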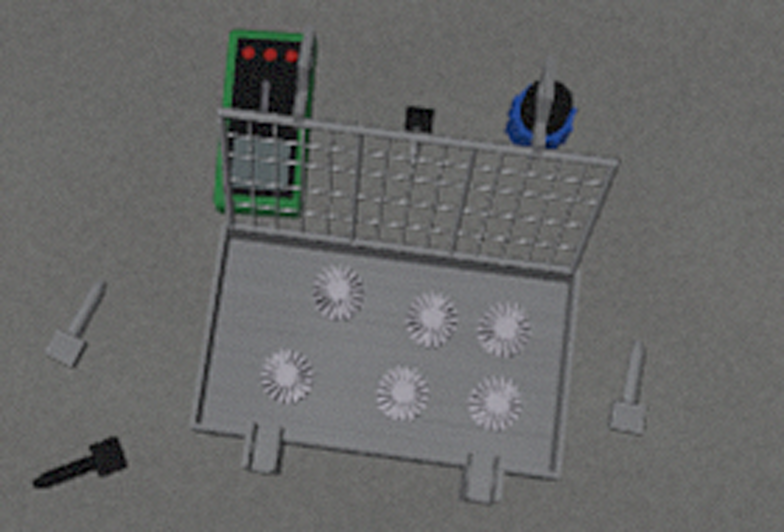

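The pictures show a spread layer of six, with the smallest centre spacing 70 mm. The right pin has been knocked towards the basket: its head is now at (628,418) in the crop, so I'll re-measure it before the grasp. Next I close the lid by pinching the roller.

```bash
cat >> h.py <<'E'
from scipy.spatial.transform import Rotation as Ro
def att(t,sg=-1):
    zc=np.array([-np.sin(t)*np.cos(B[2]),-np.sin(t)*np.sin(B[2]),-np.cos(t)])
    xc=np.array([-np.sin(B[2]),np.cos(B[2]),0])*sg
    return Ro.from_matrix(np.stack([xc,np.cross(zc,xc),zc],1)).as_euler('xyz').tolist(), zc
def hnd(th): return b2w(.098-.165*np.cos(th)+.028*np.sin(th),0,.056+.165*np.sin(th)+.028*np.cos(th))
E
cat > lid.py <<'E'
from h import *
th0=1.86; h=hnd(th0); o,zc=att(.6)
robot.goto([.5,-.3,.42],att(0)[0])
robot.grip(.6)
robot.goto(h-.2*zc,o)
print('contact',robot.move_straight(h,vel=.1,contact_N=10)); s=robot.sense(); print(s['tcp_pos'],h,s['wrist_force'])
robot.grip(0,50); s=robot.sense(); print('opening mm',s['opening']*85,s['wrist_force'],s['t'])
E
python3 lid.py; python3 -c "
from h import *
f=frame('scene'); save(f,'s1.png',(180,80,420,300),3)"
```

```text
Traceback (most recent call last):
  File "lid.py", line 5, in <module>
    robot.goto(h-.2*zc,o)
    ~~~~~~~~~~^^^^^^^^^^^
plant.IKError: the arm cannot take that pose within its joint ranges
```

View pics/s1.png

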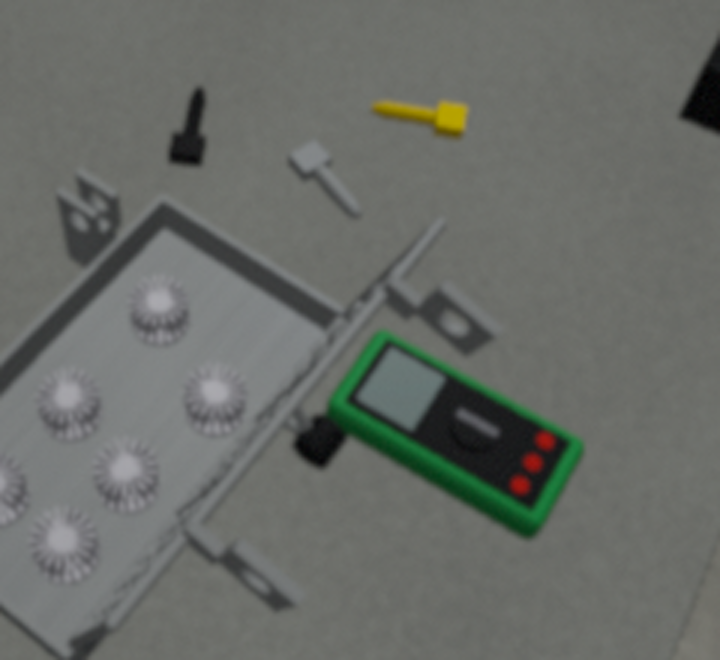

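Run:
```python
from h import *
h=hnd(1.86); ux=b2w(1,0)-b2w(0,0)
for t in(.3,.4,.5,.6):
    o,zc=att(t)
    print(t,[('%.2f'%d, robot.inverse_kinematics(h-d*zc,o) is not None) for d in(0,.05,.08,.1,.12,.15)],
     [(dx,dz,robot.inverse_kinematics(h+ux*dx+[0,0,dz],o) is not None) for dx in(0,.03,.06,.09) for dz in(.1,.15,.2)])
print(robot.sense()['tcp_pos'],robot.sense()['t'])
```

```text
0.3 [('0.00', True), ('0.05', True), ('0.08', True), ('0.10', True), ('0.12', True), ('0.15', True)] [(0, 0.1, True), (0, 0.15, True), (0, 0.2, True), (0.03, 0.1, True), (0.03, 0.15, True), (0.03, 0.2, True), (0.06, 0.1, True), (0.06, 0.15, True), (0.06, 0.2, True), (0.09, 0.1, True), (0.09, 0.15, True), (0.09, 0.2, False)]
0.4 [('0.00', True), ('0.05', True), ('0.08', True), ('0.10', True), ('0.12', True), ('0.15', True)] [(0, 0.1, True), (0, 0.15, True), (0, 0.2, False), (0.03, 0.1, True), (0.03, 0.15, True), (0.03, 0.2, False), (0.06, 0.1, True), (0.06, 0.15, False), (0.06, 0.2, False), (0.09, 0.1, True), (0.09, 0.15, False), (0.09, 0.2, False)]
0.5 [('0.00', True), ('0.05', True), ('0.08', True), ('0.10', True), ('0.12', False), ('0.15', False)] [(0, 0.1, True), (0, 0.15, False), (0, 0.2, False), (0.03, 0.1, True), (0.03, 0.15, False), (0.03, 0.2, False), (0.06, 0.1, False), (0.06, 0.15, False), (0.06, 0.2, False), (0.09, 0.1, False), (0.09, 0.15, False), (0.09, 0.2, False)]
0.6 [('0.00', True), ('0.05', True), ('0.08', False), ('0.10', False), ('0.12', False), ('0.15', False)] [(0, 0.1, False), (0, 0.15, False), (0, 0.2, False), (0.03, 0.1, False), (0.03, 0.15, False), (0.03, 0.2, False), (0.06, 0.1, False), (0.06, 0.15, False), (0.06, 0.2, False), (0.09, 0.1, False), (0.09, 0.15, False), (0.09, 0.2, False)]
[ 0.49962511 -0.30049015  0.41976444] 47.0583
```

```bash
cat > lid.py <<'E'
from h import *
h=hnd(1.86); o,zc=att(.5); ux=b2w(1,0)-b2w(0,0)
robot.goto(h+ux*.05+[0,0,.2],att(.3)[0])
robot.move_straight(h-.08*zc,vel=.1,attitude=o)
print('contact',robot.move_straight(h,vel=.08,contact_N=10)); s=robot.sense(); print(s['tcp_pos'],h,s['wrist_force'])
robot.grip(0,50); s=robot.sense(); print('opening mm',s['opening']*85,s['wrist_force'],s['t'])
E
python3 lid.py; python3 -c "
from h import *
f=frame('wrist'); save(f,'w1.png')"
```

```text
contact False
[ 0.70192699 -0.01120436  0.20671115] [ 0.70147514 -0.01118221  0.20616247] [ 0.27434104 -0.94038839  1.34532295]
opening mm 22.835799885755492 [3.44621969 4.62719173 2.38462622] 51.4333
```

The jaws stopped at 22.8 mm on the 24 mm roller; sinks of 50 mm read about 48, so this is consistent. Swinging the lid shut.

```bash
cat > shut.py <<'E'
from h import *
ths=np.linspace(1.86,-.01,14)[1:]
for i,th in enumerate(ths):
    t=.5*max(th,0)/1.86
    hit=robot.move_straight(hnd(th),vel=.12,attitude=att(t)[0],contact_N=40)
    s=robot.sense(); print(round(th,2),hit,s['tcp_pos'].round(3),(s['tcp_pos']-hnd(th)).round(3),s['wrist_force'].round(1),round(s['opening']*85,1),round(s['t'],1))
    if hit: break
E
python3 shut.py
```

```text
1.72 False [ 0.68  -0.007  0.216] [0.001 0.002 0.001] [2.1 5.4 1.1] 22.7 51.8
1.57 False [ 0.657 -0.004  0.222] [0.001 0.002 0.001] [2.5 5.1 3.2] 22.8 52.2
1.43 False [ 0.633 -0.001  0.225] [0.    0.002 0.002] [-0.1  5.9  6.7] 22.8 52.5
1.28 False [0.609 0.001 0.224] [0.001 0.002 0.002] [0.3 5.7 8.1] 23.0 52.9
1.14 False [0.585 0.004 0.22 ] [0.    0.002 0.003] [-2.   5.8  9.9] 22.7 53.2
1.0 False [0.562 0.006 0.212] [-0.     0.002  0.003] [-3.4  5.8 12.2] 22.6 53.6
0.85 False [0.54  0.009 0.201] [-0.001  0.002  0.002] [-6.8  5.8 12.3] 22.8 53.9
0.71 False [0.52  0.011 0.186] [-0.002  0.002  0.002] [-8.   6.7 10.5] 22.8 54.3
0.57 False [0.502 0.013 0.169] [-0.003  0.003  0.001] [-7.4  7.   7.9] 22.7 54.6
0.42 False [0.487 0.015 0.149] [-0.003  0.003  0.   ] [-7.1  8.1  6.3] 22.7 55.0
0.28 False [0.475 0.016 0.128] [-0.003  0.003 -0.   ] [-6.5  8.3  3.3] 22.7 55.3
0.13 False [0.466 0.017 0.105] [-0.003  0.003 -0.001] [-6.7  9.3  2.7] 23.3 55.7
-0.01 False [0.461 0.017 0.081] [-0.003  0.003 -0.001] [-5.8  8.8  0.1] 22.8 56.0
```

```bash
cat >> h.py <<'E'
def pins(f):
    "steel pins: blobs 5..30 mm high on the bench outside the basket -> shaft/head line in world xy"
    W=cloud(f);z=W[:,:,2];im=f['image'].astype(int); sat=im.max(2)-im.min(2)
    c,s=np.cos(B[2]),np.sin(B[2])
    L=np.stack([(W[:,:,0]-B[0])*c+(W[:,:,1]-B[1])*s,-(W[:,:,0]-B[0])*s+(W[:,:,1]-B[1])*c],-1)
    m=(z>.0045)&(z<.03)&((abs(L[:,:,0])>.105)|(abs(L[:,:,1])>.18))&(W[:,:,0]>.33)&(W[:,:,0]<.68)&(abs(W[:,:,1])<.42)
    n,l,st,ce=cv2.connectedComponentsWithStats(cv2.morphologyEx(m.astype(np.uint8),cv2.MORPH_CLOSE,np.ones((3,3))))
    out=[]
    for i in range(1,n):
        k=(l==i)&m
        if 60<k.sum()<700:
            q=W[k][:,:2]; mu=q.mean(0); U=np.linalg.svd(q-mu)[2][0]
            a=(q-mu)@U; b=(q-mu)@[-U[1],U[0]]
            if np.ptp(b[a>0])>np.ptp(b[a<0]): U=-U;a=-a
            out.append(dict(n=int(k.sum()),mean=mu.round(4),head=(mu+U*(np.percentile(a,1)+.014)).round(4),yaw=round(float(np.arctan2(U[1],U[0])),3),len=round(float(np.ptp(a)),4),rgb=im[k].mean(0).round(0),px=ce[i].round(0)))
    return out
E
python3 - <<'E'
from h import *
p=robot.sense()['tcp_pos']; 
print(robot.move_straight(p-[0,0,.004],vel=.03,contact_N=20),robot.sense()['wrist_force'],robot.sense()['tcp_pos'])
robot.grip(.6); p=robot.sense()['tcp_pos']; robot.move_straight([p[0],p[1],.25],vel=.15)
robot.goto([.38,-.3,.4],att(0)[0])
f=frame('top'); save(f,'t4.png',(140,90,420,280),2.8)
W=cloud(f); c,s=np.cos(B[2]),np.sin(B[2])
L=np.stack([(W[:,:,0]-B[0])*c+(W[:,:,1]-B[1])*s,-(W[:,:,0]-B[0])*s+(W[:,:,1]-B[1])*c,W[:,:,2]],-1)
m=(L[:,:,2]>.05)&(L[:,:,2]<.066)&(abs(L[:,:,0])<.09)&(abs(L[:,:,1])<.16)
A=np.c_[L[m][:,0],np.ones(m.sum())]; print('lid plane slope/off',np.linalg.lstsq(A,L[m][:,2],rcond=None)[0],m.sum())
for d in pins(f): print(d)
print(sinks(f), robot.sense()['t'])
E
```

```text
False [-4.36392655  3.22703692  1.49058502] [0.45988753 0.01753757 0.07700934]
lid plane slope/off [-0.03278941  0.05909304] 1668
{'n': 88, 'mean': array([0.6695, 0.1363]), 'head': array([0.6687, 0.1077]), 'yaw': 1.542, 'len': 0.0891, 'rgb': array([46., 75., 53.]), 'px': array([232., 165.])}
{'n': 245, 'mean': array([0.5476, 0.3121]), 'head': array([0.5285, 0.3208]), 'yaw': -0.428, 'len': 0.0898, 'rgb': array([104., 105., 107.]), 'px': array([167., 207.])}
{'n': 254, 'mean': array([ 0.4961, -0.2306]), 'head': array([ 0.4754, -0.227 ]), 'yaw': -0.172, 'len': 0.094, 'rgb': array([111., 112., 114.]), 'px': array([365., 231.])}
{'n': 263, 'mean': array([0.4152, 0.2934]), 'head': array([0.4232, 0.2739]), 'yaw': 1.96, 'len': 0.093, 'rgb': array([31., 31., 32.]), 'px': array([171., 256.])}
[(np.int32(2632), np.float64(-0.0089), np.float64(-0.0083), np.float64(0.058))] 59.4833
```

View pics/t4.png

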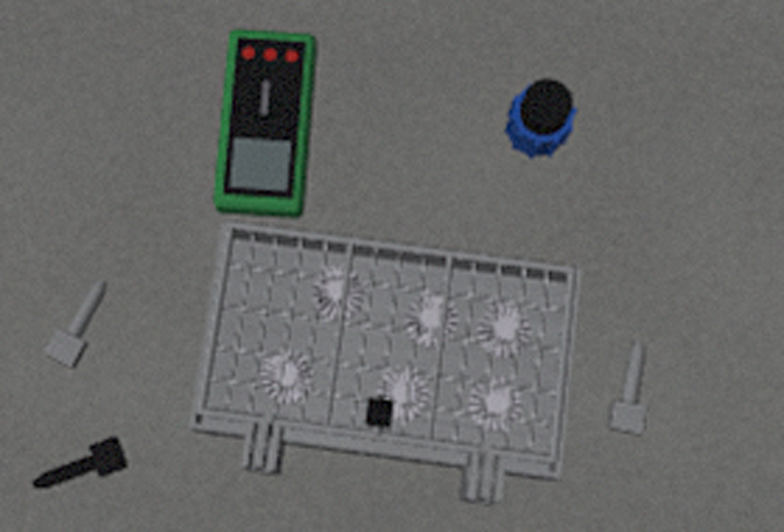

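The top view shows the lid down and six sinks beneath it. The slope fit (-0.033) leaves doubt whether it is fully shut, so I press on the roller with closed fingers and re-measure.

Run:
```python
from h import *
def plane(f):
    W=cloud(f); c,s=np.cos(B[2]),np.sin(B[2])
    L=np.stack([(W[:,:,0]-B[0])*c+(W[:,:,1]-B[1])*s,-(W[:,:,0]-B[0])*s+(W[:,:,1]-B[1])*c,W[:,:,2]],-1)
    z=L[:,:,2]
    for a in np.arange(-.09,.09,.03):
        m=(z>.05)&(z<.08)&(L[:,:,0]>a)&(L[:,:,0]<a+.03)&(abs(L[:,:,1])<.16)
        print('%.3f: %.4f'%(a+.015,np.percentile(z[m],60)),end='  ')
    m=(abs(L[:,:,0]+.067)<.008)&(abs(L[:,:,1])<.008); print('roller top',np.median(z[m]),m.sum())
plane(dict(np.load('last_top.npz')))
robot.grip(0); h=hnd(0)
hover(h,B[2]+np.pi/2,.16)
print(robot.move_straight([h[0],h[1],.102],vel=.05,contact_N=20),robot.sense()['tcp_pos'],robot.sense()['wrist_force'])
p=robot.sense()['tcp_pos']; robot.move_straight([p[0],p[1],.2],vel=.15)
robot.goto([.38,-.3,.3],att(0)[0])
f=frame('top'); plane(f); print(robot.sense()['t'])
```

```text
-0.075: 0.0633  -0.045: 0.0610  -0.015: 0.0599  0.015: 0.0590  0.045: 0.0582  0.075: 0.0573  roller top 0.09895574931361592 42
True [0.46361617 0.01479708 0.10781873] [-2.09417596 -1.33766655  9.75546289]
-0.075: 0.0587  -0.045: 0.0570  -0.015: 0.0566  0.015: 0.0567  0.045: 0.0567  0.075: 0.0572  roller top 0.095114939263526 39
64.5917
```

The lid plane is now level (slope about 0, roller top about 96 mm), so it is shut. It had stood about 0.03 rad open before the press. Now the right pin, up to just before insertion.

```bash
cat >> h.py <<'E'
def toolrot(yaw,tilt_axis=None,tilt=0.):
    R=Ro.from_euler('xyz',[np.pi,0,yaw])
    if tilt: R=Ro.from_rotvec(np.array(tilt_axis)*tilt)*R
    return R
def pin_plan(sg,head,yaw,zg=.012,tilts=(0,.1,-.1,.2,-.2,.3)):
    "sg=+1 left clevis (pin points -y), -1 right. returns plan dict"
    ax=b2w(0,1)-b2w(0,0); tgt=B[2]-sg*np.pi/2; D=(tgt-yaw+np.pi)%(2*np.pi)-np.pi; d=zg-.008
    for tilt in tilts:
        for k in(-1,1):
            w=lambda a:(a+np.pi)%(2*np.pi)-np.pi
            y1=w(yaw+k*np.pi/2); R2=toolrot(w(y1+D),ax,tilt); zc=R2.as_matrix()[:,2]
            P=lambda out:b2w(-.112,sg*(.1+.030+out),.098)-d*zc
            o1=[np.pi,0,y1]; o2=R2.as_euler('xyz').tolist()
            ok=[robot.inverse_kinematics(p,o) is not None for p,o in(([*head,zg],o1),([*head,.2],o1),(P(.075)+[0,0,.09],o2),(P(.075),o2),(P(-.004),o2),(P(.03)+[0,0,.1],o2))]
            if all(ok): return dict(tilt=tilt,k=k,o1=o1,o2=o2,P=P,zg=zg,head=head)
            print(tilt,k,ok)
def pin_get(pl):
    h=pl['head']; robot.grip(.52); robot.goto([*h,.2],pl['o1'])
    hit=robot.move_straight([*h,pl['zg']],vel=.1,contact_N=10)
    robot.grip(0,100); s=robot.sense(); print('pin grasp',hit,s['tcp_pos'].round(4),'mm',round(s['opening']*85,1),s['t'])
    robot.move_straight([*h,.2],vel=.12); robot.goto(pl['P'](.075)+[0,0,.09],pl['o2'])
    robot.move_straight(pl['P'](.075),vel=.12); s=robot.sense(); print('pre',s['tcp_pos'].round(4),pl['P'](.075).round(4),'mm',round(s['opening']*85,1),s['t'])
E
python3 - <<'E'
from h import *
f=frame('top')
ps=[d for d in pins(f) if d['rgb'].min()>85]
for d in ps: print(d)
r=[d for d in ps if d['head'][1]<0][0]; l=[d for d in ps if d['head'][1]>0][0]
pl=pin_plan(1,l['head'],l['yaw']); print('left',pl and (pl['tilt'],pl['k']))
pl=pin_plan(-1,r['head'],r['yaw']); print('right',pl and (pl['tilt'],pl['k']))
np.save('rpin.npy',[*r['head'],r['yaw']])
pin_get(pl)
f=frame('scene'); save(f,'s2.png',(90,120,290,270),4)
E
```

```text
{'n': 245, 'mean': array([0.5478, 0.3122]), 'head': array([0.5286, 0.321 ]), 'yaw': -0.431, 'len': 0.0899, 'rgb': array([104., 105., 107.]), 'px': array([167., 207.])}
{'n': 255, 'mean': array([ 0.4959, -0.2304]), 'head': array([ 0.4756, -0.2269]), 'yaw': -0.171, 'len': 0.0898, 'rgb': array([111., 112., 114.]), 'px': array([365., 231.])}
left (0, -1)
right (0, -1)
pin grasp False [ 0.4759 -0.227   0.0129] mm 29.3 68.1167
pre [ 0.3976 -0.1842  0.1025] [ 0.397  -0.1841  0.102 ] mm 29.4 72.1333
```

View pics/s2.png

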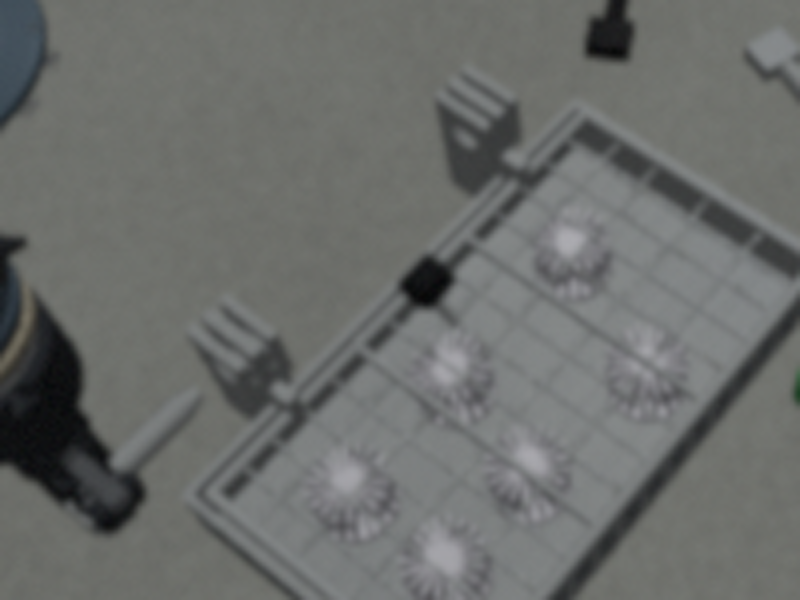

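The pin is held at (155,432) in the crop and points at the right clevis (240,340). I check the shaft's line in depth, then insert.

```bash
cat >> h.py <<'E'
def shaft(sg):
    for n in('top','scene'):
        f=frame(n); W=cloud(f); c,s=np.cos(B[2]),np.sin(B[2])
        L=np.stack([(W[:,:,0]-B[0])*c+(W[:,:,1]-B[1])*s,-(W[:,:,0]-B[0])*s+(W[:,:,1]-B[1])*c,W[:,:,2]],-1)
        y=L[:,:,1]*sg
        for a in(.125,.135,.145,.155,.165):
            m=(abs(L[:,:,0]+.112)<.02)&(y>a)&(y<a+.01)&(L[:,:,2]>.08)&(L[:,:,2]<.125)
            if m.sum()>3: print(n,a,m.sum(),'x mid %.4f'%np.percentile(L[m][:,0],[2,98]).mean(),'ztop %.4f'%np.percentile(L[m][:,2],90))
E
cat > ins.py <<'E'
from h import *
import sys
def insert(sg,zg=.012,dx=0,dz=0,to=-.003,N=25,vel=.04):
    # keeps the present attitude; axis is (zg-.008) ahead of the TCP
    R=Ro.from_euler('xyz',robot.sense()['tcp_rot']).as_matrix(); d=zg-.008
    P=lambda o:b2w(-.112+dx,sg*(.13+o),.098+dz)-d*R[:,2]
    hit=robot.move_straight(P(to),vel=vel,contact_N=N); s=robot.sense()
    print('hit',hit,'remaining out mm',(1000*sg*(Ro.from_euler('z',-B[2]).apply(s['tcp_pos']-P(0)))).round(1),s['wrist_force'].round(1),'mm',round(s['opening']*85,1),s['t'])
    return hit
E
python3 - <<'E'
from h import *
shaft(-1)
E
```

```text
top 0.125 5 x mid -0.1121 ztop 0.1036
top 0.135 24 x mid -0.1113 ztop 0.1051
top 0.145 24 x mid -0.1123 ztop 0.1064
top 0.155 27 x mid -0.1118 ztop 0.1049
top 0.165 26 x mid -0.1120 ztop 0.1064
scene 0.125 10 x mid -0.1104 ztop 0.1026
scene 0.135 32 x mid -0.1100 ztop 0.1044
scene 0.145 38 x mid -0.1096 ztop 0.1049
scene 0.155 39 x mid -0.1094 ztop 0.1051
scene 0.165 38 x mid -0.1095 ztop 0.1051
```

The shaft is straight and centred (top camera: x mid about -0.112, top at about 0.106). Inserting.

Run:
```python
from ins import *
insert(-1,N=20)
```

```text
hit False remaining out mm [ 0.  -2.8  0. ] [ 0.   0.1 -1.2] mm 29.2 74.3833
```

No contact at 2.8 mm past nominal, so the grip sits slightly off the head centre along the axis. I release, then push the head's back face home with closed fingers.

```bash
cat >> ins.py <<'E'
def push(sg,N=15,end=.0):
    "closed fingers, flat side, push the head's back (home: 44 mm out of the clevis) inward at axis height"
    p=robot.sense()['tcp_pos']; robot.grip(.6); robot.move_straight([p[0],p[1],.2],vel=.15); robot.grip(0)
    a=b2w(-.112,sg*.185,.2); hover(a,B[2]+np.pi/2,.2)
    robot.move_straight([a[0],a[1],.104],vel=.12)
    q=b2w(-.112,sg*(.1+.044+end),.104)
    hit=robot.move_straight(q,vel=.04,contact_N=N); s=robot.sense()
    print('push',hit,'TCP out of clevis mm',1000*sg*Ro.from_euler('z',-B[2]).apply(s['tcp_pos']-b2w(-.112,sg*.1,.104))[1].round(4),s['wrist_force'].round(1),s['t'])
    p=b2w(-.112,sg*.2,.104); robot.move_straight(p,vel=.1); robot.move_straight([p[0],p[1],.25],vel=.2)
E
python3 - <<'E'
from ins import *
push(-1)
f=frame('scene'); save(f,'s3.png',(120,170,220,245),7)
f=frame('top'); W=cloud(f); c,s=np.cos(B[2]),np.sin(B[2])
L=np.stack([(W[:,:,0]-B[0])*c+(W[:,:,1]-B[1])*s,-(W[:,:,0]-B[0])*s+(W[:,:,1]-B[1])*c,W[:,:,2]],-1)
m=(abs(L[:,:,0]+.112)<.03)&(abs(L[:,:,1]+.14)<.06)&(L[:,:,2]>.095)&(L[:,:,2]<.14)
y=-L[m][:,1]; print(np.histogram(y,bins=np.arange(.08,.17,.004)), y.max())
E
```

```text
push True TCP out of clevis mm 53.5 [ 0.8 -2.9  0.8] 79.0917
(array([ 9, 33, 19, 18, 36, 25,  5, 38, 20, 17, 23, 19, 25, 19, 21, 15,  0,
        0,  0,  0,  0,  0]), array([0.08 , 0.084, 0.088, 0.092, 0.096, 0.1  , 0.104, 0.108, 0.112,
       0.116, 0.12 , 0.124, 0.128, 0.132, 0.136, 0.14 , 0.144, 0.148,
       0.152, 0.156, 0.16 , 0.164, 0.168])) 0.14298541811616583
```

View pics/s3.png

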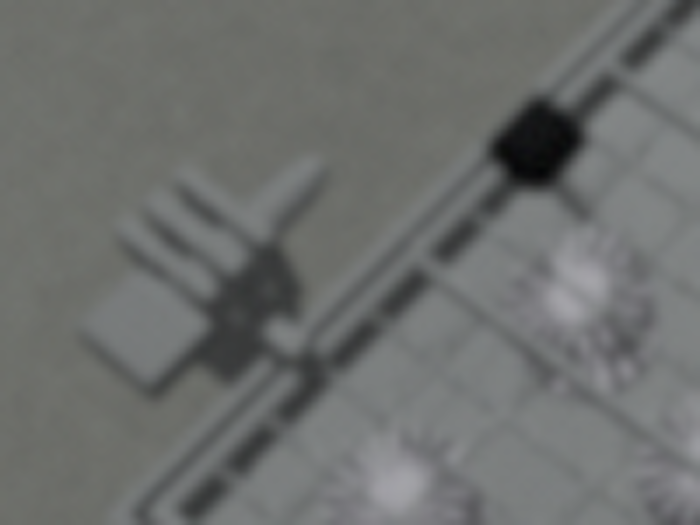

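The right pin is home: its head sits flush on the outer ear at (145,330) in the crop, tip through at (315,165), and the depth puts the head's back at 43 mm (44 nominal). Now the left one, re-measured first.

Run:
```python
from ins import *
f=frame('top')
l=[d for d in pins(f) if d['rgb'].min()>85 and d['head'][1]>0.2]
for d in l: print(d)
assert len(l)==1
l=l[0]; pl=pin_plan(1,l['head'],l['yaw']); print(pl['tilt'],pl['k'])
pin_get(pl); shaft(1)
```

```text
{'n': 244, 'mean': array([0.5479, 0.3122]), 'head': array([0.5286, 0.3212]), 'yaw': -0.435, 'len': 0.0903, 'rgb': array([108., 109., 111.]), 'px': array([167., 207.])}
0 -1
pin grasp False [0.5291 0.3218 0.0132] mm 29.1 85.425
pre [0.4419 0.224  0.1025] [0.4415 0.2235 0.102 ] mm 29.3 91.8667
scene 0.125 8 x mid -0.1086 ztop 0.1016
scene 0.135 24 x mid -0.1084 ztop 0.1042
scene 0.145 25 x mid -0.1083 ztop 0.1044
scene 0.155 22 x mid -0.1086 ztop 0.1044
scene 0.165 23 x mid -0.1083 ztop 0.1056
```

Run:
```python
from ins import *
if not insert(1,N=20,dx=-.001): 
    push(1)
    f=frame('scene'); save(f,'s4.png',(170,110,270,185),7)
    f=frame('top'); save(f,'t5.png',(140,90,420,280),2.8)
    W=cloud(f); c,s=np.cos(B[2]),np.sin(B[2])
    L=np.stack([(W[:,:,0]-B[0])*c+(W[:,:,1]-B[1])*s,-(W[:,:,0]-B[0])*s+(W[:,:,1]-B[1])*c,W[:,:,2]],-1)
    for sg in(1,-1):
        m=(abs(L[:,:,0]+.112)<.03)&(abs(L[:,:,1]*sg-.14)<.06)&(L[:,:,2]>.095)&(L[:,:,2]<.14); print(sg,'head back',np.abs(L[m][:,1]).max())
    z=L[:,:,2]
    for a in np.arange(-.09,.09,.03):
        m=(z>.05)&(z<.08)&(L[:,:,0]>a)&(L[:,:,0]<a+.03)&(abs(L[:,:,1])<.16)
        print('%.3f: %.4f'%(a+.015,np.percentile(z[m],60)),end='  ')
```

```text
hit False remaining out mm [0.1 0.8 0.6] [ 1.1  8.5 -5.5] mm 29.2 94.0667
push True TCP out of clevis mm 58.3 [1.2 1.9 0.3] 98.7917
1 head back 0.1430429934004762
-1 head back 0.14330474036585794
-0.075: 0.0588  -0.045: 0.0568  -0.015: 0.0569  0.015: 0.0566  0.045: 0.0566  0.075: 0.0568
```

View pics/s4.png

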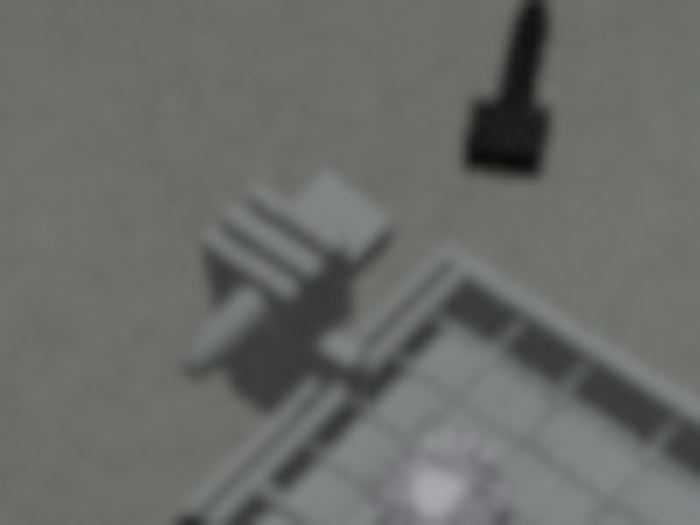

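View pics/t5.png

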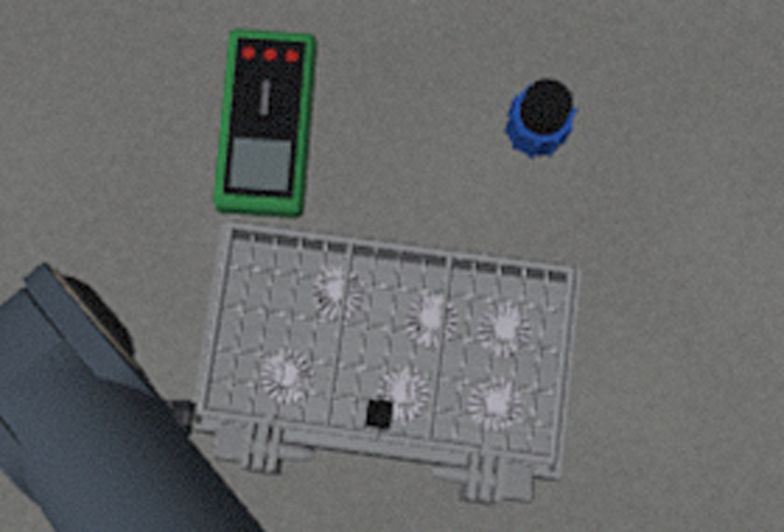

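Both heads sit flush on the outer ears: left at (335,215) in the scene crop, and (232,440) and (517,483) in the top crop. The sinks, meter and connector are where they were, the lid is level and the arm is clear. Handing in.

```bash
python3 -c "
from h import *
s=robot.sense(); print(s['tcp_pos'],s['wrist_force'],s['t']); robot.close_job()"
```

```text
[0.44025697 0.21781251 0.24856662] [ 0.25315794 -0.41421918  0.69278341] 100.35
the job is handed in; nothing more can be done
```

The job is handed in at about 100 s of the 208 s allowed. The six heat sinks are in one layer, the lid is shut and both steel pins are in their clevises.

**Last checks:**
- **Sinks:** centre spacing is at least 70 mm, tops at about 40 mm. That spacing was measured before the lid closed. The final picture shows the six in the same places under the lid.
- **Lid:** level after pressing on the roller.
- **Pins:** both heads sit flush on the outer ears, with their backs 43 mm out from the clevis points (44 mm nominal when home).
- **Multimeter and connector:** in the same place in the final picture.
- **Arm:** clear of everything, with under 1 N on the wrist.

**What went off plan:**
- The first lid closing left it about 0.03 rad open, so I pressed it down with closed fingers.
- The right pin was knocked aside during the run, so I re-measured it before grasping.
- Pushing with the pins still gripped never met a firm stop, so I pushed each one home on its head afterwards.
- In the last pre-insertion check of the left pin, the scene camera showed the shaft about 1 mm further from centre than the right one. I corrected for this, and the pin went in without a jam.

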